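# Gauge two bronze flanges and sort out the one that refuses

## Task

Only one of the two bronze flanges on the counter has a bore that is clear to depth: find it by feel with the steel plug gauge, and leave the gauge standing fully home in it, collar down on the rim, with that flange where it is. Set the flange that refuses the gauge upright on the floor of the grey tray without dropping it. Be gentle: never force the gauge so that its sprung handle is pushed down to its stop, do not ram it against a flange, and do not disturb the other goods.

Things in the scene. Friction and masses are not known exactly. Their poses are not given: they have to be found in the camera images.
- flange_a: bronze flange, 0.4 kg, loose, lying flat: plate 70 x 70 x 10 mm with an upright round boss, outside 40 mm, rim 48 mm above the underside, to be gripped across the boss. Bore 25.2 mm, open at the rim, edge sharp. Rough casting: boss and bore stand 3 mm off the plate's centre, in a direction that differs on each flange and is not measured. Origin: centre of the plate's underside, z up
- flange_b: the other bronze flange, outwardly the same as flange_a (same sizes, boss and bore also 3 mm off centre in an unknown direction). In one of the two flanges the bore is clear for 40 mm under the rim; in the other it narrows to 19 mm already 15 to 25 mm under the rim, a hard ledge that stops the gauge. Which is which cannot be told from outside. Origin: centre of the plate's underside, z up
- gauge: steel plug gauge, 0.26 kg, upright in the stand: pin 24 mm diameter, 34 mm long (nose chamfered 1.5 mm), a collar 36 mm diameter at 34 to 40 mm above the nose, a square handle 18 x 18 mm at 50 to 96 mm, flats facing x and y. Origin: centre of the nose's end, z up the handle. Fully home in a flange, collar on the rim, the origin is 14 mm above the flange's underside
- gauge_handle (a joint): travel of the gauge's sprung handle, m: 0 at rest, negative as it is pushed down towards the collar, -0.008 at its stop
- gauge_grip (a point): centre of the gauge's handle, 73 mm above the nose, axes as the gauge. The handle is sprung: from about 4.5 N of downward push it slides along the gauge's axis towards the collar, up to 8 mm, at 1.5 N/mm (16 N at its end), and then is rigid; it springs back by itself and does not turn or tilt on the gauge
- stand: fixed wooden block 80 x 80 x 45 mm with an upright round hole, 28 mm diameter and 40 mm deep, in the middle of its top (2 mm lead-in); the gauge stands in it with its collar on the block's top, its origin then 11 mm above the block's underside. Origin: centre of the block's underside. It may be at the robot's left or right
- tray: fixed grey plastic tray, empty, outside 170 mm (x) by 150 mm (y), 30 mm high, walls and floor 4 mm thick. Origin: centre of its underside. It lies across the flanges from the stand
- valve: bystander: brass ball valve lying flat, 70 mm long along x, with a flat steel lever over its top to 81 mm along +x, 53 mm high, origin under its middle
- nipple: bystander: brass pipe stub standing upright, 28 mm diameter, 45 mm high, origin under its centre
- tee: bystander: brass pipe tee lying flat, 64 mm long along x, branch 34 mm to +y, 28 mm high, origin under its middle
- bushing: bystander: small stepped brass bushing standing between the flanges, 32 mm diameter, 22 mm high, origin under its centre
- wrench: bystander: steel wrench lying along its x axis, 180 mm long, at the far side
- jar: bystander: white jar with a black cap, 54 mm diameter, 60 mm high, standing near the flanges, origin under its centre
Mind the look-alikes: they are no part of the job. Of the things that look like the gauge, the largest one is meant. What is shaped like the flange_a but pink is not meant.

How it is judged:
By the outcome, as a careful person would: the job done as asked, in the order asked, and still so for the second after the job is handed in, with the robot touching nothing.
It also fails if it takes over 61 s, if anything falls off the work surface, if the arm or the gripper's body presses on something with over 40 N, if the wrist force passes 120 N, or if a joint passes its speed limit or range.

## Robot

A 6-joint arm with a two-finger parallel gripper is mounted at the origin on the work surface. World frame = base frame: x ahead of the robot, y to its left, z up, the work surface at z = 0. Lengths are in mm, angles in rad, forces in N, time in s.
With the tool pointing down it reaches from about 350 to 975 mm from the base axis. Payload 7.1 kg.
Tool frame: the origin (TCP) lies midway between the tips of the shut fingers; the grasp point (between the pads) lies 19 mm behind it (ctrl.grip_depth is the distance from the TCP to the grasp point, in mm); z points along the fingers, y is the line along which they close (so a half turn about z gives the same grasp; the last joint's range is limited). The gripper opens to 88 mm and grips with 3 to 60 N. Pads are 20 mm wide; open, the fingers measure 115 mm over their backs; the gripper's body (75 mm by 178 mm) begins 61 mm behind the grasp point.
Start: joints at [-1.235, 0.423, 1.63, -0, 1.089, -0.019], TCP at [217.143, -586.049, 222.675] pointing down, gripper open.
Joint ranges: [-3, 3], [-0.9, 2.11], [0.09, 2.58], [-1.31, 4.45], [0.11, 2.69], [-2.54, 2.54]. Speed limits (rad/s): [2.39, 2.39, 3.01, 3.14, 3.14, 3.14].

## Interface

Orientations are given as a rotation vector (axis times angle).
In Python, from workcell import ctrl, cams gives the robot as it stands.
- The arm moves only by the tool move_arm, never from a script. Its argument "steps" is a list of rows, each a list of 3 entries, a list of its own where there are three numbers: the shift along the tool's x, y, z in units of 25 mm (1.0 is 25 mm), then the turn about the tool's z in units of 5 degrees (1.0 is 5 degrees), then the closure, from 0 (fully open) to 1 (shut). A call has 1 to 20 rows; each row shifts and turns the commanded pose from where the row before left it, along the tool's axes as they then stand; what a row does not reach is not made up. A row lasts 1/12 s, in which the tool goes at most 41.7 mm and 7.16 degrees, less where a joint would pass 70% of its speed; a pose out of reach is approached as far as the arm can. A call is refused whole if a number of a shift passes 1 or a number of a turn 1, either way. A call with a gripper value outside its range is refused whole. The fingers move at their own pace and stop on an object; the grip force is fixed at half the most. Time passes only in rows, so rows that do not move let the fingers close. It gives the time, the measured TCP pose, the force, the opening and the grip force at its end, in the units of the state.
- ctrl.get_obs(): the state, without advancing time (a new reading comes with each control period).
- cams.get_image(name): name is "scene" or "top" or "wrist"; returns a dict with "image" (480x640x3 uint8, red, green, blue), "camera_matrix" (3x3 intrinsics, pixels), "k1" (the pictures are not rectified: a ray, as slopes to the right and down, at radius r is drawn at 1 + k1 r^2 times it, then the intrinsics apply), "xyz" and "rotation" of the camera in the world; the wrist camera has in their place "mount" (4x4, takes a point from camera to tool coordinates, whose origin is the TCP and whose axes are the flange's). Camera axes: x right, y down, z forward; pixel columns grow to the right and rows downward; lengths in mm; the calibration is good to about 2 mm. A picture is of the moment at which its call begins: read the wrist's pose just before it. There is no depth.
- ctrl.close_job(): hands the job in; it is judged then, once.
Trained networks look in the newest picture that a camera, given by its name, has taken for a name from the list of things; names that differ only in an ending like _2 or _b are one class to them, and where a whole thing is asked for, a point or a joint stands for the part that bears it (a point fixed in the world has none). Each returns a list of dicts, best first, with "p" (0 to 1); they miss things now and then, are a little off and sometimes report something else, mostly with a low value. They report only what shows in the picture. A call takes as long as a camera call. They do not tell look-alikes from the thing itself.
- cams.boxes_of(camera, thing): "rect" ([centre column, centre row, width, height] in pixels, round what is visible of it).
- cams.cut_out(camera, thing): "pixels" (480x640 bool, what is visible of it) and "rect" ([centre column, centre row, width, height] in pixels, round what is visible of it).
The state is a dict: "t": time; "qpos": joint angles; "qvel": joint speeds; "joint_torque": joint torques, N m; "ee_pos": TCP position; "orientation": TCP orientation; "ft_force": force on the tool from outside, world axes, zero at the start; "moment": the same for the moment, N m; "width": finger opening in mm; "grasp_force": force on a finger pad.
Only numpy, scipy, OpenCV 4.12 (cv2) and the standard library are available. Lean on these libraries where they do the work, as an engineer would, in place of code of your own. Each camera call takes 0.05 s, during which the arm holds its last target. There are 200 camera calls.

## Working session

There is one attempt and no reset: what is moved stays moved. The work goes in short steps, Python scripts to look and compute and a tool call to move; the robot and the scene stay as the last step left them, time stands still between calls to the robot, and variables do not carry over. Pictures are saved under pics/ and viewed, at most 10 in all, crops included, and the job is handed in when it is done.

Besides the shell and the picture viewer there is one more tool, called after "Call:" by a JSON object that holds its "name" and its "arguments". move_arm: Moves the arm, as the interface text tells. Its arguments: {"type":"object","properties":{"steps":{"type":"array"}},"required":["steps"]}

```bash
ls; mkdir -p pics
cat > h.py <<'E'
import numpy as np,cv2
from scipy.spatial.transform import Rotation as R
from workcell import ctrl,cams
def cam(n):
    o=ctrl.get_obs(); d=cams.get_image(n)
    if 'mount' in d:
        T=np.eye(4);T[:3,:3]=R.from_rotvec(o['orientation']).as_matrix();T[:3,3]=o['ee_pos']
        M=T@np.array(d['mount']);d['xyz']=M[:3,3];d['rotation']=M[:3,:3]
    return d
def ray(d,u,v):
    K=np.array(d['camera_matrix']);x=np.array([(u-K[0,2])/K[0,0],(v-K[1,2])/K[1,1]])
    s=x.copy()
    for _ in range(20): s=x/(1+d['k1']*(s@s))
    return np.array(d['rotation'])@np.array([s[0],s[1],1.])
def onz(d,u,v,z):
    r=ray(d,u,v);c=np.array(d['xyz']);return c+r*(z-c[2])/r[2]
def proj(d,p):
    q=np.array(d['rotation']).T@(np.array(p)-d['xyz']);s=q[:2]/q[2];s=s*(1+d['k1']*(s@s))
    K=np.array(d['camera_matrix']);return np.array([K[0,0]*s[0]+K[0,2],K[1,1]*s[1]+K[1,2]])
def tri(obs):
    A=np.zeros((3,3));b=np.zeros(3);L=[]
    for d,u,v in obs:
        r=ray(d,u,v);r/=np.linalg.norm(r);P=np.eye(3)-np.outer(r,r);A+=P;b+=P@d['xyz'];L.append((P,d['xyz']))
    x=np.linalg.solve(A,b);return x,[np.linalg.norm(P@(x-c)) for P,c in L]
def save(d,n,crop=None,s=1):
    im=d['image'][:,:,::-1]
    if crop: im=im[crop[1]:crop[3],crop[0]:crop[2]]
    cv2.imwrite('pics/'+n,cv2.resize(im,None,fx=s,fy=s,interpolation=cv2.INTER_CUBIC))
E
python3 - <<'E'
from h import *
print(ctrl.get_obs())
for n in ['scene','top']:
    d=cam(n);save(d,n+'.png');print(n,d['xyz'],d['rotation'],d['camera_matrix'],d['k1'])
    for t in ['flange_a','gauge','stand','tray','bushing','jar','nipple','valve','tee','wrench']:
        for b in cams.boxes_of(n,t):
            print(t,round(b['p'],2),np.round(b['rect'],1),np.round(onz(d,b['rect'][0],b['rect'][1],30)[:2]))
E
```

```text
pics
{'t': 0.0, 'qpos': array([-1.23501561e+00,  4.23793128e-01,  1.63067655e+00, -1.11355401e-05,
        1.08862253e+00, -1.90351749e-02]), 'qvel': array([ 0.00075277,  0.00085638,  0.00084271,  0.00060356, -0.00034475,
       -0.00045985]), 'joint_torque': array([ 8.48882046e-04, -5.44625080e+01, -2.73667395e+01,  6.43424084e-02,
        2.27733183e-02, -1.20828586e-04]), 'ee_pos': array([ 216.95407108, -585.54546059,  221.93678239]), 'orientation': array([-3.09082613e+00, -5.54171427e-01,  3.86604814e-04]), 'ft_force': array([0.27976427, 0.31398655, 0.26464199]), 'moment': array([0.00025164, 0.01107763, 0.00611099]), 'grasp_force': 0.0, 'width': 88.04523604833619}
scene [1136.21470533  253.83961482  650.25449258] [-1.41965229 -2.09346271  0.91352941] [[449.99502777   0.         326.78552328]
 [  0.         449.99502777 237.50739574]
 [  0.           0.           1.        ]] 0.033143569657935794Traceback (most recent call last):
  File "<stdin>", line 7, in <module>
  File "h.py", line 16, in onz
    r=ray(d,u,v);c=np.array(d['xyz']);return c+r*(z-c[2])/r[2]
                                                          ~^^^
IndexError: invalid index to scalar variable.
```

```bash
python3 -c "
import cv2,numpy as np
" ; ls pics
```

```text
scene.png
```

```bash
sed -i "s/^    return d$/    else: d['rotation']=R.from_rotvec(d['rotation']).as_matrix()\n    return d/" h.py
python3 - <<'E'
from h import *
for n in ['scene','top','wrist']:
    d=cam(n);save(d,n+'.png');print(n,np.round(d['xyz']))
    for t in ['flange_a','gauge','stand','tray','bushing','jar','nipple','valve','tee','wrench']:
        for b in cams.boxes_of(n,t):
            print(t,round(b['p'],2),np.round(b['rect'],1),np.round(onz(d,b['rect'][0],b['rect'][1],30)[:2]))
E
```

```text
scene [1136.  254.  650.]
flange_a 0.71 [321.4 277.7  48.4  42.8] [621.  37.]
flange_a 0.67 [438.5 215.8  36.4  31.5] [364. 202.]
flange_a 0.31 [499.6 250.3  16.6  25.7] [425. 334.]
gauge 0.78 [513.1 240.8  15.   29.1] [387. 356.]
gauge 0.72 [546.2 273.4  18.3  32.3] [456. 420.]
gauge 0.66 [496.9 257.9  21.9  39.7] [448. 331.]
gauge 0.64 [296.2 208.3  22.6  30.6] [453. -90.]
stand 0.88 [491.1 273.1  56.2  55. ] [493. 326.]
tray 0.7 [205.4 188.7  94.2  56.8] [ 466. -313.]
bushing 0.63 [323.8 244.1   9.7  14.8] [536.   8.]
jar 0.92 [295.2 209.2  21.6  30.7] [457. -91.]
jar 0.65 [206.4 186.6  94.5  60.9] [ 458. -315.]
nipple 0.62 [374.1 312.8  15.8  29.5] [662. 152.]
valve 0.54 [205.1 187.8  94.1  60.7] [ 463. -315.]
tee 0.72 [221.4 278.4  37.1  35.2] [ 690. -133.]
tee 0.47 [163.8 268.3  52.7  31.4] [ 708. -247.]
wrench 0.67 [265.6 332.3  98.4  54.8] [766.  -2.]
wrench 0.6 [221.7 279.9  36.   31.9] [ 693. -131.]
wrench 0.34 [379.5 234.1  39.7  36.1] [466. 102.]
top [ 384.   56. 1146.]
flange_a 0.9 [246.8 338.9  46.9  50.3] [352. 199.]
flange_a 0.67 [301.9 289.5  48.1  43.4] [448.  95.]
gauge 0.69 [180.1 267.4  26.9  11.9] [486. 335.]
gauge 0.61 [166.4 312.7  15.1  15.2] [398. 356.]
gauge 0.48 [137.6 281.2  16.9   9.5] [458. 416.]
stand 0.79 [186.9 266.6  53.5  47.2] [488. 322.]
stand 0.33 [180.2 265.5  26.5  18.3] [490. 335.]
tray 0.87 [519.7 302.5  84.8  89.8] [ 430. -326.]
tray 0.57 [359.5 146.1  85.2  25.2] [739. -15.]
bushing 0.63 [355.  255.1  17.6  17.4] [517.  -7.]
jar 0.62 [400.5 287.2  34.   26.8] [456. -96.]
nipple 0.48 [276.9 185.6  14.5  16.7] [654. 150.]
nipple 0.4 [518.3 303.9  87.6  92.5] [ 428. -324.]
valve 0.64 [473.1 162.   55.1  20.6] [ 710. -244.]
tee 0.8 [415.8 179.3  24.4  32.3] [ 672. -128.]
wrench 0.58 [361.1 146.5  85.8  27.8] [739. -18.]
wrist [ 287. -560.  385.]
```

View pics/scene.png

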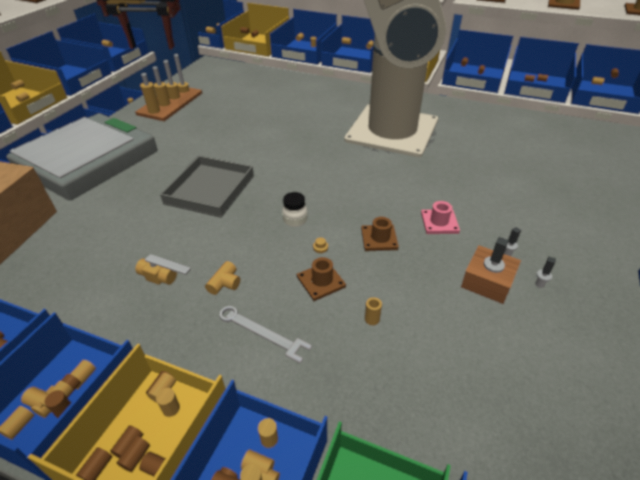

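View pics/top.png

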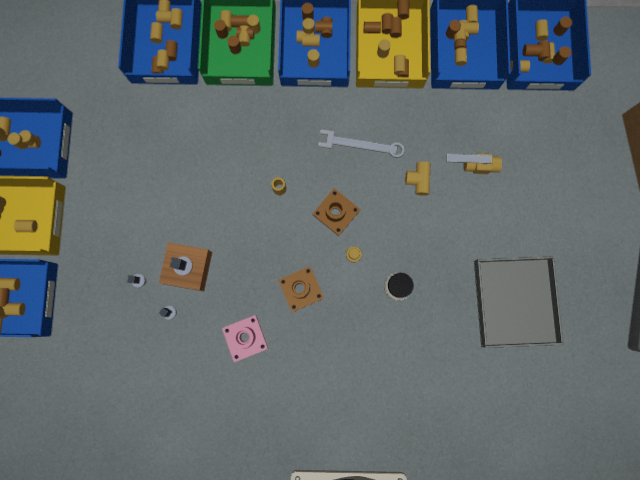

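Gauge candidates in the top picture are (180,266) in the stand, (136,281) and (167,312). The one in the stand is the largest, so it is the one meant. The flanges are the bronze pieces at (336,211) and (301,288), and the pink one at (245,338) is the look-alike. The tray is at (519,302). Next I'll move in for wrist views.

Call:
{"name": "move_arm", "arguments": {"steps": [[[0.74,-0.966,-0.12],0,0],[[0.74,-0.966,-0.12],0,0],[[0.74,-0.966,-0.12],0,0],[[0.74,-0.966,-0.12],0,0],[[0.74,-0.966,-0.12],0,0],[[0.74,-0.966,-0.12],0,0],[[0.74,-0.966,-0.12],0,0],[[0.74,-0.966,-0.12],0,0],[[0.74,-0.966,-0.12],0,0],[[0.74,-0.966,-0.12],0,0],[[0.74,-0.966,-0.12],0,0],[[0.74,-0.966,-0.12],0,0],[[0.74,-0.966,-0.12],0,0],[[0.74,-0.966,-0.12],0,0],[[0.74,-0.966,-0.12],0,0],[[0.74,-0.966,-0.12],0,0],[[0.74,-0.966,-0.12],0,0],[[0.74,-0.966,-0.12],0,0],[[0.74,-0.966,-0.12],0,0],[[0.74,-0.966,-0.12],0,0]]}}

```text
t: 3.42
ee_pos: [396.5, -3.0, 283.1]
orientation: [3.092, 0.554, 0.001]
ft_force: [-0.4, -0.7, -1.2]
width: 88.0
grasp_force: 0.0
```

Call:
{"name": "move_arm", "arguments": {"steps": [[[0.74,-0.966,-0.12],0,0],[[0.74,-0.966,-0.12],0,0],[[0.74,-0.966,-0.12],0,0],[[0.74,-0.966,-0.12],0,0],[[0.74,-0.966,-0.12],0,0],[[0.74,-0.966,-0.12],0,0],[[0,0,0],-1,0],[[0,0,0],-1,0],[[0,0,0],-1,0],[[0,0,0],-1,0],[[0,0,0],-1,0],[[0,0,0],-1,0],[[0,0,0],-1,0],[[0,0,0],-1,0],[[0,0,0],-1,0],[[0,0,0],-1,0],[[0,0,0],-1,0],[[0,0,0],-1,0],[[0,0,0],0,0]]}}

```text
t: 5.0
ee_pos: [450.0, 169.8, 300.8]
orientation: [2.398, 2.03, 0.0]
ft_force: [1.0, -1.5, -0.2]
width: 87.8
grasp_force: 0.0
```

Run:
```python
from h import *
d=cam('wrist');save(d,'w1.png');o=ctrl.get_obs();print(o['t'],o['ee_pos'],o['orientation'],o['qpos'],d['xyz'],d['rotation'],d['camera_matrix'][0],d['k1'])
np.save('w1.npy',d,allow_pickle=True)
for t in ['flange_a','gauge','stand']:
    for b in cams.boxes_of('wrist',t):
        print(t,round(b['p'],2),np.round(b['rect'],1),np.round(onz(d,b['rect'][0],b['rect'][1],48)[:2]))
```

```text
5.05 [450.01369194 169.82246846 300.75306782] [2.40239615e+00 2.02432323e+00 1.80454512e-04] [3.36099298e-01 1.15807823e-01 1.85768016e+00 1.01075834e-05
 1.16798527e+00 5.06495864e-01] [462.40554441 243.31653038 463.16963274] [[ 0.98646508 -0.15819371 -0.0431439 ]
 [-0.16396469 -0.94927239 -0.26832352]
 [ 0.00149178  0.27176586 -0.96236225]] [397.59339438   0.         320.55371478] -0.057488210154471905
flange_a 0.79 [230.  177.4  88.   85.7] [362. 209.]
flange_a 0.73 [470.2 283.8  69.7  65.6] [602.  48.]
flange_a 0.59 [330.9 249.8  79.6  78.1] [453. 114.]
gauge 0.56 [333.8  35.5  37.1  43.9] [490. 326.]
gauge 0.56 [238.8  26.6  32.7  32.1] [401. 349.]
stand 0.72 [333.9  44.2  83.1  85.7] [489. 318.]
```

View pics/w1.png

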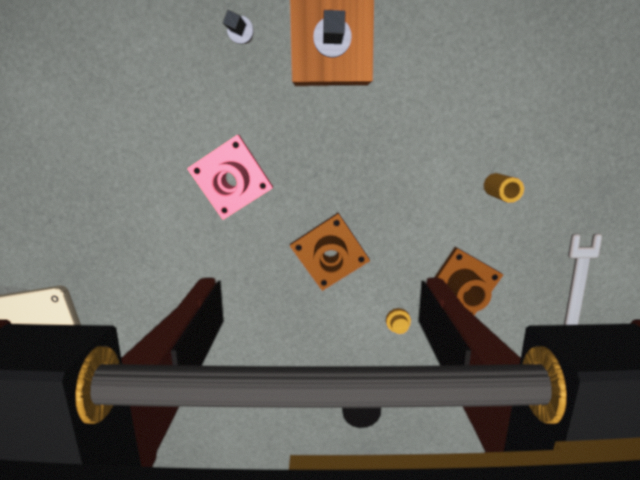

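The wrist view shows the gauge at (334,36) in the stand, bronze flanges at (330,250) and (468,285), the pink one at (230,177), and a small look-alike gauge at (238,26). I'll get a second view nearer the gauge.

Call:
{"name": "move_arm", "arguments": {"steps": [[[0.85,-0.13,0],0,0],[[0.85,-0.13,0],0,0],[[0.85,-0.13,0],0,0],[[0.85,-0.13,0],0,0],[[0.85,-0.13,0],0,0],[[0,0,0],0,0],[[0,0,0],0,0]]}}

```text
t: 5.78
ee_pos: [451.7, 277.8, 300.4]
orientation: [2.4, 2.027, -0.001]
ft_force: [0.1, -0.5, -1.0]
width: 87.8
grasp_force: 0.0
```

Run:
```python
from h import *
d=cam('wrist');save(d,'w2.png',(230,60,430,210),4);save(d,'w2f.png');print(d['xyz'],ctrl.get_obs()['ee_pos'],ctrl.get_obs()['orientation'])
np.save('w2.npy',d,allow_pickle=True)
for t in ['flange_a','gauge','stand']:
    for b in cams.boxes_of('wrist',t):
        print(t,round(b['p'],2),np.round(b['rect'],1),np.round(onz(d,b['rect'][0],b['rect'][1],48)[:2]))
```

```text
[464.30571777 351.36243115 462.80013774] [451.63414981 277.08750957 300.4263456 ] [ 2.40053287e+00  2.02627127e+00 -1.24613592e-03]
flange_a 0.81 [343.7 329.4  73.4  66.5] [454. 123.]
flange_a 0.76 [250.5 266.4  82.7  77.1] [363. 217.]
gauge 0.81 [350.2 149.3  32.4  33. ] [491. 324.]
gauge 0.8 [304.4  65.   26.3  29.5] [459. 412.]
gauge 0.56 [258.4 137.6  29.1  17.8] [401. 352.]
stand 0.9 [348.6 148.9  83.   82.4] [489. 325.]
```

View pics/w2.png

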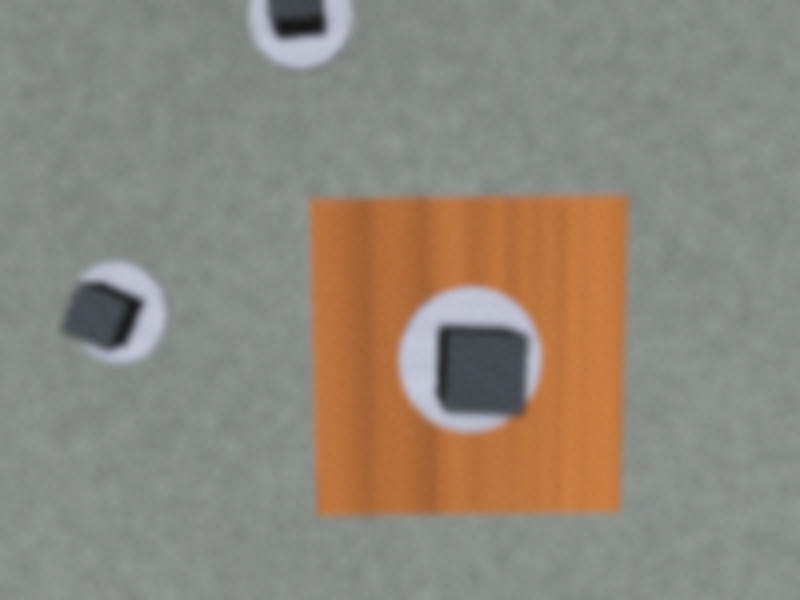

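The crop confirms it: the gauge in the stand has the biggest collar and a handle square to the image, with the handle top at about (350,152). The look-alikes at (258,138) and (304,65) are smaller. I'll fit circles for the precise centres.

```bash
cat >> h.py <<'E'
from scipy.optimize import minimize
TH=np.linspace(0,2*np.pi,120,endpoint=False)
def pts(d,P):
    q=(np.asarray(P)-d['xyz'])@np.array(d['rotation']);s=q[:,:2]/q[:,2:];s=s*(1+d['k1']*(s**2).sum(1))[:,None]
    K=np.array(d['camera_matrix']);return s*[K[0,0],K[1,1]]+[K[0,2],K[1,2]]
def circ(d,x,y,z,radii,rng=10):
    "fit circles by signed/abs radial contrast; returns xy and score"
    g=cv2.GaussianBlur(d['image'].astype(np.float32),(0,0),0.7)
    def samp(p):return cv2.remap(g,p[:,0].astype(np.float32)[:,None],p[:,1].astype(np.float32)[:,None],cv2.INTER_LINEAR)[:,0]
    def f(q):
        s=0
        for r in radii:
            c=np.c_[np.cos(TH),np.sin(TH),0*TH]
            a=samp(pts(d,[q[0],q[1],z]+c*(r-1.2)));b=samp(pts(d,[q[0],q[1],z]+c*(r+1.2)))
            s-=np.median(np.linalg.norm(a-b,axis=1))+np.abs((a-b).mean(0)).sum()/3
        return s
    G=[(f((x+i,y+j)),x+i,y+j) for i in np.arange(-rng,rng+.1,1) for j in np.arange(-rng,rng+.1,1)]
    b=min(G);r=minimize(f,b[1:],method='Nelder-Mead',options=dict(initial_simplex=[[b[1],b[2]],[b[1]+.7,b[2]],[b[1],b[2]+.7]]))
    return r.x,r.fun
E
python3 - <<'E'
from h import *
w=[np.load(f'w{i}.npy',allow_pickle=True).item() for i in (1,2)]
def do(name,ds,x,y,z,radii):
    o=[]
    for d in ds:
        (a,b),s=circ(d,x,y,z,radii);u=proj(d,[a,b,z]);o.append((d,*u));print(name,np.round([a,b,s],1),np.round(u,1))
    if len(o)>1:print('  tri',*[np.round(q,1) for q in tri(o)])
do('collar',w,490,324,51,[18])
do('fl1 rim',w,453,117,48,[20,12.6])
do('fl1 outer',w,453,117,48,[20])
do('fl1 bore',w,453,117,48,[12.6])
do('fl2 rim',w[:1],602,48,48,[20,12.6])
# handle top: dark seg
for d in w:
    im=d['image'].astype(int);m=((im.max(2)<85)&(im.max(2)-im.min(2)<25)).astype(np.uint8)
    u=proj(d,[490,324,107]).astype(int);k=np.zeros_like(m);k[max(0,u[1]-20):u[1]+20,u[0]-20:u[0]+20]=1
    ys,xs=np.nonzero(m&k);rc=cv2.minAreaRect(np.c_[xs,ys].astype(np.float32));print('handle',rc,np.round(onz(d,*rc[0],107),1))
    e=cv2.boxPoints(rc);P=[onz(d,*q,107) for q in e];print([round(np.degrees(np.arctan2(*(P[i+1]-P[i])[1::-1])),1) for i in range(3)])
E
```

```text
collar [ 487.6  325.2 -151.8] [331.8  36. ]
collar [ 487.5  325.1 -155.8] [346.9 149.4]
  tri [487.5 325.1  51.4] [0. 0.]
fl1 rim [ 451.5  108.6 -139.8] [330.3 254.2]
fl1 rim [451.8 111.2 -80.9] [343.8 338.7]
  tri [451.4 105.3  37.9] [0.1 0.1]
fl1 outer [451.7 109.5 -83.6] [330.4 253.5]
fl1 outer [451.7 119.9 -64.4] [342.5 332.2]
  tri [450.4  95.3   3.9] [0.1 0.1]
fl1 bore [451.6 108.1 -75.4] [330.5 254.7]
fl1 bore [455.1 108.6 -48.2] [346.9 340.2]
  tri [453.3 107.6  46.3] [1.8 1.8]
fl2 rim [602.4  40.4 -60.5] [470.7 289.6]
handle ((333.5, 25.5), (29.0, 19.0), 90.0) [486.8 321.8 107. ]
[np.float64(-9.3), np.float64(-98.8), np.float64(170.7)]
handle ((349.5, 152.0), (20.0, 19.0), 90.0) [486.2 326.1 107. ]
[np.float64(-9.5), np.float64(-98.2), np.float64(170.5)]
```

Call:
{"name": "move_arm", "arguments": {"steps": [[[0.71,0.36,0],0,0],[[0.71,0.36,0],0,0],[[0.71,0.36,0],0,0],[[0,0,0.95],0,0],[[0,0,0.95],0,0],[[0,0,0.95],0,0],[[0,0,0.95],0,0],[[0,0,0.95],0,0],[[0,0,0.95],0,0],[[0,0,0.95],0,0],[[0,0,0.95],0,0],[[0,0,0.95],0,0],[[0,0,0.4],0,0],[[0,0,0.39],0,0],[[0,0,0],0,0],[[0,0,0],0,0]]}}

```text
t: 7.32
ee_pos: [487.9, 325.2, 67.7]
orientation: [2.401, 2.026, 0.001]
ft_force: [-0.3, -0.3, 0.7]
width: 88.1
grasp_force: 0.0
```

Call:
{"name": "move_arm", "arguments": {"steps": [[[0,0,0],0,1],[[0,0,0],0,1],[[0,0,0],0,1],[[0,0,0],0,1],[[0,0,0],0,1],[[0,0,0],0,1],[[0,0,0],0,1],[[0,0,0],0,1]]}}

```text
t: 7.98
ee_pos: [487.4, 325.3, 67.2]
orientation: [-2.401, -2.026, 0.0]
ft_force: [-1.0, -0.4, -0.7]
width: 37.8
grasp_force: 0.0
```

Call:
{"name": "move_arm", "arguments": {"steps": [[[0,0,0],0,1],[[0,0,0],0,1],[[0,0,0],0,1],[[0,0,0],0,1],[[0,0,0],0,1],[[0,0,0],0,1]]}}

```text
t: 8.48
ee_pos: [487.3, 325.2, 67.1]
orientation: [-2.401, -2.026, 0.0]
ft_force: [-0.4, 0.8, -0.1]
width: 18.2
grasp_force: 30.0
```

Call:
{"name": "move_arm", "arguments": {"steps": [[[0,0,-0.3],0,1],[[0,0,-0.5],0,1],[[0,0,-0.7],0,1],[[0,0,-0.8],0,1],[[0,0,-0.8],0,1],[[0,0,-0.8],0,1],[[0,0,-0.7],0,1],[[0,0,-0.6],0,1],[[0,0,0],0,1]]}}

```text
t: 9.23
ee_pos: [489.2, 326.4, 201.5]
orientation: [2.4, 2.026, 0.01]
ft_force: [0.5, 0.9, -1.6]
width: 17.5
grasp_force: 30.0
```

Call:
{"name": "move_arm", "arguments": {"steps": [[[-0.6,0,0],0,1],[[-1,0,0],0,1],[[-1,0,0],0,1],[[-1,0,0],0,1],[[-1,0,0],0,1],[[-1,0,0],0,1],[[-1,0,0],0,1],[[-1,0,0],0,1],[[-1,0,0],0,1],[[-1,0,0],0,1],[[-1,0,0],0,1],[[-1,0,0],0,1],[[0,0,0],0,1],[[0,0,0],0,1],[[0,0,0],0,1],[[0,0,0],0,1]]}}

```text
t: 10.57
ee_pos: [438.5, 39.8, 196.9]
orientation: [-2.4, -2.027, 0.0]
ft_force: [-0.1, 0.6, -2.8]
width: 17.9
grasp_force: 30.0
```

Run:
```python
from h import *
d=cam('wrist');save(d,'w3.png');o=ctrl.get_obs();print(o['t'],o['ee_pos'],o['orientation'],d['xyz'])
np.save('w3.npy',d,allow_pickle=True)
for r in ([20,12.6],[20],[12.6]):
    for c in ((451.6,108.6),(602,40)):
        q,s=circ(d,*c,48,r,8);print(r,np.round(q,1),round(s),np.round(proj(d,[*q,48])))
```

```text
10.6167 [438.59462839  39.94567583 196.96221885] [-2.39964063e+00 -2.02715788e+00  3.67090033e-04] [451.17194159 113.23794534 359.29708347]
[20, 12.6] [450.5  99. ] -69 [322. 146.]
[20, 12.6] [605.5  32.5] -231 [526. 198.]
[20] [455.8 115.1] -59 [326. 124.]
[20] [605.5  32.3] -107 [526. 198.]
[12.6] [450.5  99. ] -68 [322. 146.]
[12.6] [605.3  32.5] -124 [526. 198.]
```

View pics/w3.png

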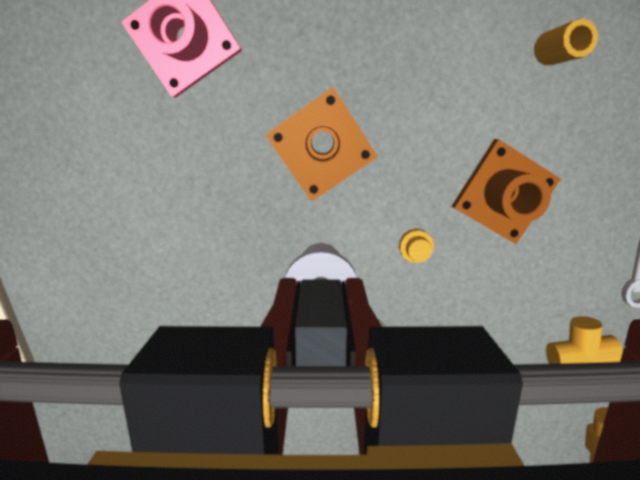

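Run:
```python
from h import *
w={i:np.load(f'w{i}.npy',allow_pickle=True).item()['image'] for i in (1,2,3)}
def c(i,x,y,n=50):
    return cv2.resize(w[i][y-n:y+n,x-n:x+n,::-1],(390,290) if 0 else (290,290),interpolation=cv2.INTER_CUBIC)
a=np.hstack([c(1,330,250),c(3,322,143)]);b=np.hstack([c(2,344,330),c(3,510,190)])
cv2.imwrite('pics/c1.png',np.vstack([a,b]))
```

```text
(no output)
```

View pics/c1.png

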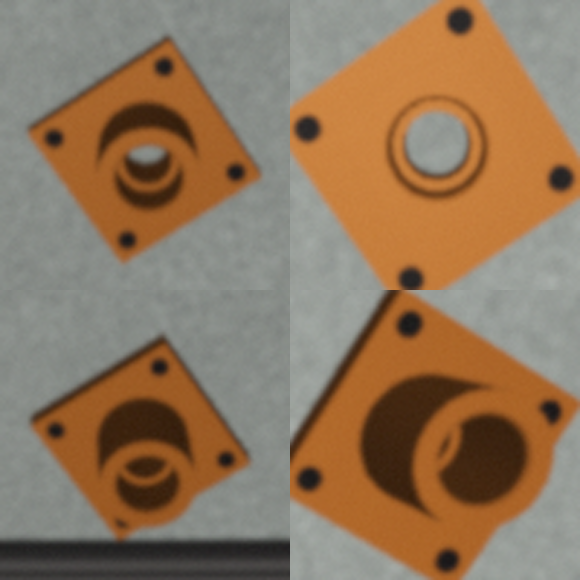

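Run:
```python
from h import *
w={i:np.load(f'w{i}.npy',allow_pickle=True).item() for i in (1,2,3)}
o=[(w[1],331.2,260.7),(w[2],344.8,345),(w[3],322.7,143.6)]
print(tri(o),tri([o[0],o[2]]),[np.round(onz(*a,48),1) for a in o])
for i in (1,3):
  for r in ([12.6],[12.6,20]):
    for c in ((450.5,101),(605,33)):
        q,s=circ(w[i],*c,48,r,4);print(i,r,np.round(q,1),round(s),np.round(proj(w[i],[*q,48]),1))
for z in (20,30,48): print(z,np.round(circ(w[1],605.,33,z,[12.6,20],8)[0],1))
# gauge collar in hand, w3
o=ctrl.get_obs()
z=197-67.2+51
q,s=circ(w[3],438.6,39.9,z,[18],5);print('collar',q,s,proj(w[3],[*q,z]))
```

```text
(array([451.31027077, 100.53163224,  44.91619283]), [np.float64(0.5200251475194677), np.float64(0.4895909963550526), np.float64(0.3734424654662822)]) (array([451.14519236, 100.85659885,  47.4044215 ]), [np.float64(0.12299899333557966), np.float64(0.12299899333551396)]) [array([451.3, 101. ,  48. ]), array([451.8, 102.7,  48. ]), array([451. , 100.9,  48. ])]
1 [12.6] [450.9 100.9] -81 [330.8 260.9]
1 [12.6] [605.7  32.4] -86 [473.9 295.6]
1 [12.6, 20] [451.2 100.8] -97 [331.2 260.9]
1 [12.6, 20] [605.8  32.4] -158 [474.  295.6]
3 [12.6] [450.6  99. ] -68 [322.5 146.2]
3 [12.6] [605.3  32.5] -124 [525.9 198.2]
3 [12.6, 20] [450.6  99. ] -69 [322.6 146.2]
3 [12.6, 20] [605.5  32.5] -231 [526.3 198.2]
20 [611.6  26.2]
30 [611.8  23.1]
48 [605.8  32.4]
collar [438.66961251  39.26878185] -53.79247283935547 [320.21532921 287.88356293]
```

Both views agree on the bore centres at rim height 48: flange 1 at (451.1,100.9) and flange 2 at (605.6,32.4). I'll feel flange 1 first.

Call:
{"name": "move_arm", "arguments": {"steps": [[[0.83,0.03,0],0,1],[[0.83,0.03,0],0,1],[[0.83,0.025,0],0,1],[[0,0,0.7],0,1],[[0,0,0.8],0,1],[[0,0,0.8],0,1],[[0,0,0.6],0,1],[[0,0,0.3],0,1],[[0,0,0],0,1],[[0,0,0],0,1],[[0,0,0],0,1]]}}

```text
t: 11.53
ee_pos: [451.9, 100.7, 117.9]
orientation: [2.4, 2.026, 0.002]
ft_force: [0.4, 0.0, -2.7]
width: 17.6
grasp_force: 30.0
```

Run:
```python
from h import *
P=[];F=[]
for _ in range(6):
    d=cam('wrist');o=ctrl.get_obs();P.append(o['ee_pos']);F.append(o['ft_force'])
print(o['t'],np.mean(P,0),np.std(P,0),np.mean(F,0),o['orientation']); np.save('w4.npy',d,allow_pickle=True)
```

```text
11.8333 [451.88149855 100.53669948 117.95602967] [0.16174996 0.09932139 0.14534752] [-0.22105824  0.11666221 -2.69655792] [2.40045461e+00 2.02583553e+00 1.52860225e-03]
```

Call:
{"name": "move_arm", "arguments": {"steps": [[[0.008,-0.032,0.16],0,1],[[0,0,0.16],0,1],[[0,0,0.16],0,1],[[0,0,0.06],0,1],[[0,0,0.06],0,1],[[0,0,0.06],0,1],[[0,0,0.06],0,1],[[0,0,0],0,1]]}}

```text
t: 12.5
ee_pos: [450.4, 100.7, 98.9]
orientation: [-2.401, -2.026, 0.001]
ft_force: [0.5, 0.0, -2.5]
width: 17.8
grasp_force: 30.0
```

Call:
{"name": "move_arm", "arguments": {"steps": [[[0,0,0.08],0,1],[[0,0,0.08],0,1],[[0,0,0.08],0,1],[[0,0,0.08],0,1],[[0,0,0.06],0,1],[[0,0,0],0,1]]}}

```text
t: 13.0
ee_pos: [450.3, 100.7, 89.3]
orientation: [-2.401, -2.026, 0.001]
ft_force: [0.4, 0.4, -2.1]
width: 17.7
grasp_force: 30.0
```

Call:
{"name": "move_arm", "arguments": {"steps": [[[0,0,0.08],0,1],[[0,0,0.06],0,1],[[0,0,0],0,1]]}}

```text
t: 13.25
ee_pos: [450.4, 100.7, 85.9]
orientation: [-2.401, -2.026, 0.001]
ft_force: [-0.1, 0.1, -3.8]
width: 17.9
grasp_force: 30.0
```

Nose depth is about 18 mm under the rim and there is no resistance yet. I'll continue in small steps.

Call:
{"name": "move_arm", "arguments": {"steps": [[[0,0,0.08],0,1],[[0,0,0.08],0,1],[[0,0,0],0,1]]}}

```text
t: 13.5
ee_pos: [450.8, 100.8, 82.3]
orientation: [2.401, 2.026, 0.001]
ft_force: [-1.2, -0.1, 5.0]
width: 17.8
grasp_force: 30.0
```

Call:
{"name": "move_arm", "arguments": {"steps": [[[0,0,0.04],0,1],[[0,0,0.04],0,1],[[0,0,0],0,1],[[0,0,0],0,1]]}}

```text
t: 13.83
ee_pos: [450.8, 100.8, 80.7]
orientation: [2.401, 2.026, 0.001]
ft_force: [-2.7, -0.2, 7.4]
width: 17.8
grasp_force: 30.0
```

Blocked at about 20 mm: the force follows the spring rate, so this is a ledge. Flange 1 refuses the gauge, so I'll move to flange 2.

Call:
{"name": "move_arm", "arguments": {"steps": [[[0,0,-0.2],0,1],[[0,0,-0.4],0,1],[[0,0,-0.6],0,1],[[0,0,-0.8],0,1],[[0,0,-0.8],0,1],[[0,0,-0.2],0,1],[[0,0,0],0,1],[[-0.207,0.82,0],0,1],[[-0.207,0.82,0],0,1],[[-0.207,0.82,0],0,1],[[-0.207,0.82,0],0,1],[[-0.207,0.82,0],0,1],[[-0.207,0.82,0],0,1],[[-0.207,0.82,0],0,1],[[-0.207,0.82,0],0,1],[[0,0,0],0,1],[[0,0,0],0,1],[[0,0,0],0,1]]}}

```text
t: 15.33
ee_pos: [603.7, 32.4, 153.6]
orientation: [-2.399, -2.025, 0.004]
ft_force: [-0.6, 0.1, -2.5]
width: 17.8
grasp_force: 30.0
```

Run:
```python
from h import *
P=[];F=[]
for _ in range(5):
    d=cam('wrist');o=ctrl.get_obs();P.append(o['ee_pos']);F.append(o['ft_force'])
p=np.mean(P,0);print(o['t'],p,np.mean(F,0),o['orientation'])
Rm=R.from_rotvec(o['orientation']).as_matrix();print('units',Rm.T@(np.array([605.6,32.4,116])-p)/25)
q,s=circ(d,605.6,32.4,48,[20],4);print(q,s)
```

```text
15.5833 [604.10971989  32.70714426 154.61809193] [ 0.44118112  0.19234409 -2.49427049] [-2.40009644e+00 -2.02669076e+00  4.26325350e-04]
units [-0.00207054  0.06141034  1.54470067]
[606.41817727  38.78397559] -74.02079010009766
```

Call:
{"name": "move_arm", "arguments": {"steps": [[[0,0.06,0],0,1],[[0,0,0.5],0,1],[[0,0,0.6],0,1],[[0,0,0.4],0,1],[[0,0,0.1],0,1],[[0,0,0],0,1],[[0,0,0],0,1],[[0,0,0],0,1]]}}

```text
t: 16.25
ee_pos: [607.2, 32.1, 115.7]
orientation: [2.4, 2.026, 0.001]
ft_force: [-0.4, -0.3, -2.7]
width: 17.7
grasp_force: 30.0
```

Run:
```python
from h import *
P=[];F=[]
for _ in range(5):
    d=cams.get_image('wrist');o=ctrl.get_obs();P.append(o['ee_pos']);F.append(o['ft_force'])
p=np.mean(P,0);print(o['t'],p,np.mean(F,0),o['orientation'])
Rm=R.from_rotvec(o['orientation']).as_matrix();print('units',Rm.T@(np.array([605.6,32.4,106])-p)/25)
```

```text
16.5 [607.13260788  32.11767772 115.76780516] [ 0.30910442 -0.12064606 -2.52740756] [2.40044827e+00 2.02594988e+00 9.84283219e-04]
units [ 0.00076506 -0.06262968  0.39066445]
```

Call:
{"name": "move_arm", "arguments": {"steps": [[[0,-0.035,0.16],0,1],[[0,0,0.16],0,1],[[0,0,0],0,1],[[0,0,0],0,1]]}}

```text
t: 16.83
ee_pos: [605.4, 32.2, 106.7]
orientation: [-2.4, -2.026, 0.001]
ft_force: [0.3, 0.0, -3.0]
width: 17.7
grasp_force: 30.0
```

Call:
{"name": "move_arm", "arguments": {"steps": [[[0,0,0.06],0,1],[[0,0,0.06],0,1],[[0,0,0.06],0,1],[[0,0,0.06],0,1],[[0,0,0.04],0,1],[[0,0,0],0,1]]}}

```text
t: 17.33
ee_pos: [605.6, 32.3, 99.8]
orientation: [-2.4, -2.026, 0.001]
ft_force: [-1.4, 0.3, -3.4]
width: 17.8
grasp_force: 30.0
```

Call:
{"name": "move_arm", "arguments": {"steps": [[[0,0,0.06],0,1],[[0,0,0.06],0,1],[[0,0,0],0,1]]}}

```text
t: 17.58
ee_pos: [605.6, 32.3, 96.8]
orientation: [-2.401, -2.026, 0.001]
ft_force: [-0.3, -0.1, -3.0]
width: 18.1
grasp_force: 30.0
```

Call:
{"name": "move_arm", "arguments": {"steps": [[[0,0,0.1],0,1],[[0,0,0.1],0,1],[[0,0,0.1],0,1],[[0,0,0.06],0,1],[[0,0,0],0,1]]}}

```text
t: 18.0
ee_pos: [605.7, 32.3, 87.7]
orientation: [-2.401, -2.026, 0.001]
ft_force: [-1.2, 1.4, -4.2]
width: 17.9
grasp_force: 30.0
```

Call:
{"name": "move_arm", "arguments": {"steps": [[[0,0,0.08],0,1],[[0,0,0.08],0,1],[[0,0,0],0,1]]}}

```text
t: 18.25
ee_pos: [605.8, 32.2, 83.8]
orientation: [-2.401, -2.026, 0.0]
ft_force: [-1.0, 0.9, -2.9]
width: 18.3
grasp_force: 30.0
```

Call:
{"name": "move_arm", "arguments": {"steps": [[[0,0,0.08],0,1],[[0,0,0.08],0,1],[[0,0,0],0,1]]}}

```text
t: 18.5
ee_pos: [605.9, 32.2, 79.8]
orientation: [2.401, 2.026, -0.0]
ft_force: [-1.4, 0.8, -3.0]
width: 17.9
grasp_force: 30.0
```

Call:
{"name": "move_arm", "arguments": {"steps": [[[0,0,0.08],0,1],[[0,0,0.08],0,1],[[0,0,0],0,1]]}}

```text
t: 18.75
ee_pos: [605.9, 32.2, 75.8]
orientation: [2.401, 2.026, -0.0]
ft_force: [-0.5, 0.9, -3.0]
width: 17.7
grasp_force: 30.0
```

Call:
{"name": "move_arm", "arguments": {"steps": [[[0,0,0.08],0,1],[[0,0,0.06],0,1],[[0,0,0],0,1]]}}

```text
t: 19.0
ee_pos: [605.9, 32.2, 72.4]
orientation: [2.401, 2.026, 0.0]
ft_force: [-1.0, 1.0, -3.0]
width: 18.1
grasp_force: 30.0
```

Call:
{"name": "move_arm", "arguments": {"steps": [[[0,0,0.06],0,1],[[0,0,0.06],0,1],[[0,0,0],0,1],[[0,0,0],0,1]]}}

```text
t: 19.33
ee_pos: [606.0, 32.3, 70.1]
orientation: [2.401, 2.026, 0.0]
ft_force: [-1.7, 0.6, 2.8]
width: 18.1
grasp_force: 30.0
```

Call:
{"name": "move_arm", "arguments": {"steps": [[[0,0,-0.02],0,0.6],[[0,0,0],0,0.5],[[0,0,0],0,0],[[0,0,0],0,0],[[0,0,0],0,0],[[0,0,0],0,0],[[0,0,0],0,0],[[0,0,0],0,0],[[0,0,-0.2],0,0],[[0,0,-0.5],0,0],[[0,0,-0.7],0,0],[[0,0,-0.9],0,0],[[0,0,-0.9],0,0],[[0,0,-0.3],0,0],[[0,0,0],0,0],[[0,0,0],0,0]]}}

```text
t: 20.67
ee_pos: [605.9, 32.3, 158.0]
orientation: [2.4, 2.026, 0.001]
ft_force: [1.2, 0.3, -0.2]
width: 87.6
grasp_force: 0.0
```

Call:
{"name": "move_arm", "arguments": {"steps": [[[0.207,-0.82,0],0,0],[[0.207,-0.82,0],0,0],[[0.207,-0.82,0],0,0],[[0.207,-0.82,0],0,0],[[0.207,-0.82,0],0,0],[[0.207,-0.82,0],0,0],[[0.207,-0.82,0],0,0],[[0.207,-0.82,0],0,0],[[0,0,0],0,0],[[0,0,0],0,0],[[0,0,0],0,0]]}}

```text
t: 21.58
ee_pos: [451.8, 100.5, 157.3]
orientation: [2.4, 2.027, -0.0]
ft_force: [-0.2, -0.4, -0.4]
width: 87.9
grasp_force: 0.0
```

Run:
```python
from h import *
P=[];F=[]
for _ in range(3):
    d=cam('wrist');o=ctrl.get_obs();P.append(o['ee_pos']);F.append(o['ft_force'])
p=np.mean(P,0);print(o['t'],p,np.mean(F,0),o['orientation'],o['width'])
Rm=R.from_rotvec(o['orientation']).as_matrix();print('units',Rm.T@(np.array([451.1,100.9,17])-p)/25)
s=cam('scene');save(s,'s2.png',(220,180,460,340),3);t=cam('top')
for dd,n in((s,'scene'),(t,'top')):
    print(n,[np.round(proj(dd,q)) for q in ([605.6,32.4,54],[605.6,32.4,110])])
```

```text
21.7333 [452.11644193 100.38426842 157.44936777] [ 0.42193409 -0.35351511 -0.16409138] [2.40121880e+00 2.02549614e+00 2.30981872e-04] 87.70422446200924
units [ 0.01349487 -0.04484971  5.61796448]
scene [array([322., 263.]), array([322., 240.])]
top [array([336., 208.]), array([336., 202.])]
```

View pics/s2.png

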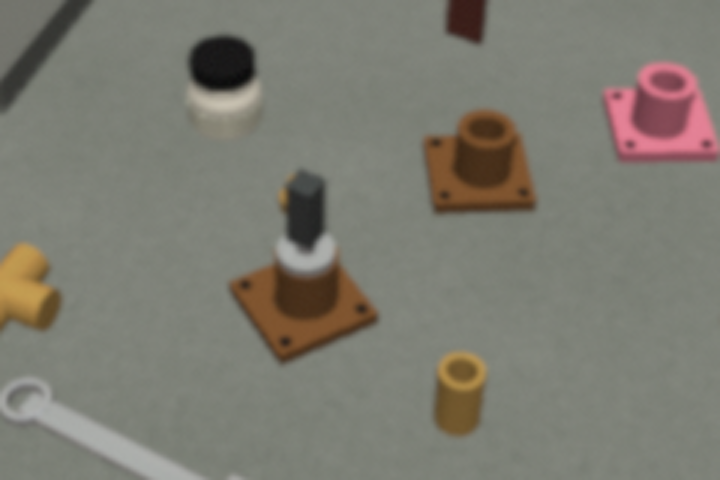

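The gauge stands home with its collar on the rim at crop (306,255). Next I'll grip flange 1 across its boss.

Call:
{"name": "move_arm", "arguments": {"steps": [[[0.01,-0.03,0.7],0,0],[[0,0,0.9],0,0],[[0,0,0.9],0,0],[[0,0,0.9],0,0],[[0,0,0.9],0,0],[[0,0,0.7],0,0],[[0,0,0.4],0,0],[[0,0,0.2],0,0],[[0,0,0],0,0],[[0,0,0],0,0]]}}

```text
t: 22.67
ee_pos: [450.9, 101.0, 18.0]
orientation: [2.401, 2.026, 0.001]
ft_force: [0.3, 0.3, 0.1]
width: 87.7
grasp_force: 0.0
```

Call:
{"name": "move_arm", "arguments": {"steps": [[[0,0,0],0,1],[[0,0,0],0,1],[[0,0,0],0,1],[[0,0,0],0,1],[[0,0,0],0,1],[[0,0,0],0,1],[[0,0,0],0,1],[[0,0,0],0,1],[[0,0,0],0,1],[[0,0,0],0,1],[[0,0,0],0,1],[[0,0,0],0,1]]}}

```text
t: 23.67
ee_pos: [450.4, 101.0, 17.7]
orientation: [-2.401, -2.026, 0.0]
ft_force: [-0.5, 0.1, 2.3]
width: 39.2
grasp_force: 30.0
```

Run:
```python
from h import *
t=cam('top');b=cams.cut_out('top','tray')[0];print(b['p'],b['rect'])
for m in [b['pixels'].astype(np.uint8)]:
    ys,xs=np.nonzero(m);rc=cv2.minAreaRect(np.c_[xs,ys].astype(np.float32));print(rc,onz(t,*rc[0],30),[np.round(onz(t,*q,30)) for q in cv2.boxPoints(rc)])
s=cam('scene');b=cams.cut_out('scene','tray')[0];u=b['rect'][:2]
ys,xs=np.nonzero(b['pixels']);rs=cv2.minAreaRect(np.c_[xs,ys].astype(np.float32))
cs,_=cv2.findContours(b['pixels'].astype(np.uint8),0,1);c=max(cs,key=cv2.contourArea);a=cv2.approxPolyDP(c,0.05*cv2.arcLength(c,True),True)[:,0];print(a,[np.round(onz(s,*q,30)) for q in a])
print(onz(s,*a.mean(0),15), onz(t,*rc[0],15), tri([(s,*a.mean(0)),(t,*rc[0])]))
print(ctrl.get_obs()['width'],ctrl.get_obs()['grasp_force'])
```

```text
0.57 [520.5, 303.4, 86.1, 89.2]
((517.7540893554688, 301.7950439453125), (92.07486724853516, 82.11592864990234), 84.80557250976562) [ 431.70765219 -322.67826763   30.        ] [array([ 512., -238.,   30.]), array([ 530., -399.,   30.]), array([ 354., -405.,   30.]), array([ 337., -249.,   30.])]
[[160 193]
 [221 217]
 [252 166]
 [198 156]] [array([ 518., -398.,   30.]), array([ 539., -227.,   30.]), array([ 345., -258.,   30.]), array([ 356., -405.,   30.])]
[ 428.12830272 -333.49283209   15.        ] [ 432.34850377 -327.76332921   15.        ] (array([ 432.83878594, -327.74486459,   19.34692414]), [np.float64(1.526529814352745), np.float64(1.5265298143528079)])
39.07843550846272 30.000452797394246
```

Call:
{"name": "move_arm", "arguments": {"steps": [[[0,0,-0.1],0,1],[[0,0,-0.3],0,1],[[0,0,-0.6],0,1],[[0,0,-0.9],0,1],[[0,0,-0.9],0,1],[[0,0,-0.9],0,1],[[0,0,-0.6],0,1],[[0,0,-0.1],0,1],[[0,0,0],0,1]]}}

```text
t: 24.62
ee_pos: [450.9, 101.1, 128.6]
orientation: [2.4, 2.026, 0.003]
ft_force: [0.1, -0.1, -3.7]
width: 38.7
grasp_force: 30.0
```

Call:
{"name": "move_arm", "arguments": {"steps": [[[-0.4,0.05,0],0,1],[[-0.7,0.09,0],0,1],[[-0.94,0.12,0],0,1],[[-0.94,0.12,0],0,1],[[-0.94,0.12,0],0,1],[[-0.94,0.12,0],0,1],[[-0.94,0.12,0],0,1],[[-0.94,0.12,0],0,1],[[-0.94,0.12,0],0,1],[[-0.94,0.12,0],0,1],[[-0.94,0.12,0],0,1],[[-0.94,0.12,0],0,1],[[-0.94,0.12,0],0,1],[[-0.94,0.12,0],0,1],[[-0.94,0.12,0],0,1],[[-0.94,0.12,0],0,1],[[-0.94,0.12,0],0,1],[[-0.94,0.12,0],0,1],[[-0.6,0.07,0],0,1],[[-0.2,0.03,0],0,1]]}}

```text
t: 26.28
ee_pos: [431.5, -327.5, 126.4]
orientation: [-2.402, -2.023, 0.001]
ft_force: [-0.6, -0.4, -3.2]
width: 39.0
grasp_force: 30.0
```

Call:
{"name": "move_arm", "arguments": {"steps": [[[0,0,0],0,1],[[0,0,0],0,1],[[0,0,0],0,1]]}}

```text
t: 26.53
ee_pos: [432.0, -324.2, 127.2]
orientation: [-2.399, -2.026, 0.0]
ft_force: [-0.3, -0.3, -4.3]
width: 38.7
grasp_force: 30.0
```

Run:
```python
from h import *
P=[]
for _ in range(3):
    d=cam('wrist');o=ctrl.get_obs();P.append(o['ee_pos'])
print(o['t'],np.mean(P,0),o['ft_force'],o['width'],o['orientation'])
a=d['image'][:,:,::-1]; s=cam('scene')['image'][120:280,120:360,::-1]
cv2.imwrite('pics/p1.png',np.hstack([cv2.resize(a,(400,300)),cv2.resize(s,(400,300))]))
```

```text
26.6833 [ 432.44830803 -324.39011541  127.54020081] [-0.16193436 -0.38961334 -4.23804272] 38.955322347373325 [-2.39928859e+00 -2.02743806e+00 -2.62080164e-05]
```

View pics/p1.png

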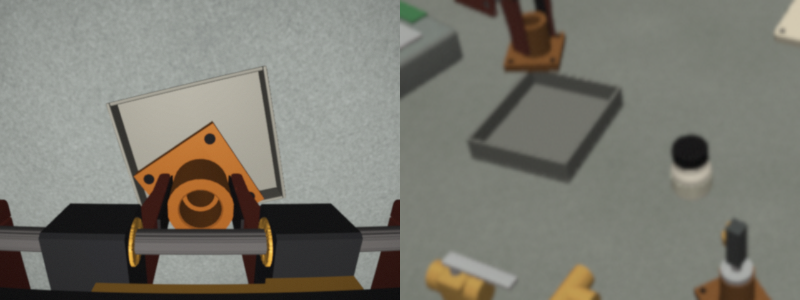

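Call:
{"name": "move_arm", "arguments": {"steps": [[[0,0,0.3],0,1],[[0,0,0.6],0,1],[[0,0,0.8],0,1],[[0,0,0.8],0,1],[[0,0,0.6],0,1],[[0,0,0.4],0,1],[[0,0,0.2],0,1],[[0,0,0.1],0,1],[[0,0,0],0,1],[[0,0,0],0,1]]}}

```text
t: 27.57
ee_pos: [433.0, -325.9, 33.2]
orientation: [2.4, 2.026, 0.0]
ft_force: [0.4, 0.6, -4.0]
width: 39.5
grasp_force: 30.0
```

Call:
{"name": "move_arm", "arguments": {"steps": [[[0,0,0.08],0,1],[[0,0,0.08],0,1],[[0,0,0.06],0,1],[[0,0,0.04],0,1],[[0,0,0],0,1],[[0,0,0],0,1]]}}

```text
t: 28.07
ee_pos: [432.5, -325.5, 26.2]
orientation: [-2.401, -2.026, 0.0]
ft_force: [0.9, 0.2, -3.8]
width: 38.9
grasp_force: 30.0
```

Call:
{"name": "move_arm", "arguments": {"steps": [[[0,0,0.05],0,1],[[0,0,0.05],0,1],[[0,0,0.04],0,1],[[0,0,0],0,1],[[0,0,0],0,1]]}}

```text
t: 28.48
ee_pos: [432.5, -325.5, 22.6]
orientation: [-2.401, -2.026, 0.0]
ft_force: [0.4, -0.2, -2.8]
width: 38.8
grasp_force: 30.0
```

Call:
{"name": "move_arm", "arguments": {"steps": [[[0,0,0.03],0,1],[[0,0,0],0,1],[[0,0,0],0,1]]}}

```text
t: 28.73
ee_pos: [432.5, -325.6, 21.9]
orientation: [-2.401, -2.026, -0.0]
ft_force: [0.2, 0.8, -3.4]
width: 38.6
grasp_force: 30.0
```

Call:
{"name": "move_arm", "arguments": {"steps": [[[0,0,0.03],0,1],[[0,0,0],0,1],[[0,0,0],0,1]]}}

```text
t: 28.98
ee_pos: [432.6, -325.6, 21.7]
orientation: [2.401, 2.026, 0.0]
ft_force: [-2.0, 1.6, 5.7]
width: 38.7
grasp_force: 30.0
```

Contact on the tray floor (force up by about 9 N). I'll release, rise and look.

Call:
{"name": "move_arm", "arguments": {"steps": [[[0,0,-0.02],0,0.5],[[0,0,0],0,0.4],[[0,0,0],0,0.3],[[0,0,0],0,0.2],[[0,0,0],0,0.2],[[0,0,0],0,0.2],[[0,0,0],0,0.2],[[0,0,-0.2],0,0.2],[[0,0,-0.5],0,0.2],[[0,0,-0.8],0,0.2],[[0,0,-0.9],0,0.2],[[0,0,-0.9],0,0.2],[[0,0,-0.9],0,0.2],[[0,0,-0.9],0,0.2],[[0,0,-0.9],0,0.2],[[0,0,-0.4],0,0.2],[[0,0,0],0,0.2],[[0,0,0],0,0.2]]}}

```text
t: 30.48
ee_pos: [432.5, -325.6, 182.1]
orientation: [2.4, 2.025, 0.0]
ft_force: [0.3, 0.7, -1.2]
width: 70.4
grasp_force: 0.0
```

Run:
```python
from h import *
o=ctrl.get_obs();print(o['t'],o['ee_pos'],o['ft_force'],o['width'])
a=cam('wrist')['image'][:,:,::-1]; s=cam('scene')['image'][120:320,120:420,::-1]
cv2.imwrite('pics/p2.png',np.hstack([cv2.resize(a,(340,255)),cv2.resize(s,(450,300))[:255]]))
```

```text
30.4833 [ 432.54021873 -325.5897748   182.10567502] [ 0.31740039  0.70461826 -1.24476254] 70.39625715674121
```

View pics/p2.png

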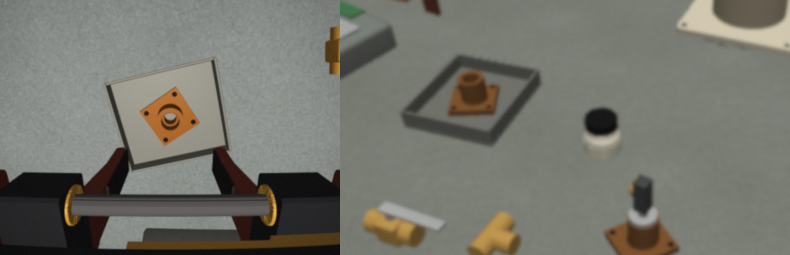

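The refusing flange stands flat on the tray floor (scene crop (473,90)), the gauge is home in the other flange (643,200), and the rest is undisturbed. I'll hand in the job.

```bash
python3 -c "
from workcell import ctrl
print(ctrl.close_job())"
```

```text
the job is handed in; nothing more can be done
None
```

The job is handed in: the gauge stands home in the clear flange at about (606, 32), left where it was, and the flange that refused the gauge about 20 mm down is upright on the tray floor.

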